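# Fetch the pebble chick from behind the bottle and jar

### The job

The pebble chick sits in the paint caddy behind the paint bottle and the jar. First stand both the bottle and the jar in the side tray, leaving the chick where it is; then set the chick on the middle of the round coaster; and only then put the bottle and the jar back, each centred on the cork pad of the caddy on which it stood before. Keep the bottle and jar upright and do not disturb the cactus pot.

Things in the scene. Friction and masses are not known exactly. Their poses are not given: they have to be found in the camera images.
- caddy: Paint caddy: fixed pale wooden tray, 170 x 170 mm, base 6 mm thick, lips 16 mm high at the sides and 12 mm at the front, back board 40 mm. Origin: centre of underside; x from the front to the back board, y to its left. Two cork pads, 66 mm across, flush in the base at x = -35, y = +40 and -40 mm; bottle and jar start centred on them, which on which varies; the chick sits between and behind.
- side_tray: Side tray, a fixed empty tray of darker wood, 130 (x) x 170 (y) mm outside, with 5 mm thick walls 14 mm high and a floor 5 mm thick. Origin: centre of its underside; x away from the robot, y to its left.
- coaster: Round cork coaster, fixed, 80 mm diameter, 6 mm thick. Origin: centre of its underside.
- paint_bottle: Paint bottle, slim, round, standing: white body 43 mm in diameter up to 84 mm, then a narrower black cap (30 mm) up to 109 mm. Loose, about 85 g. Origin: centre of its underside, z up.
- jar: Squat round white jar with a wooden lid, standing: body 58 mm in diameter with straight walls up to 61 mm, a rounded shoulder, and a lid 52 mm across from 79 to 95 mm. Loose, about 180 g. Origin: centre of its underside, z up.
- chick: Pebble chick: a smooth oval blue pebble with two eyes and a beak, lying flat, 36 mm (x, short side) x 44 mm (y) x 20 mm high. Loose, about 42 g; grasp across the short side. Origin: centre of its underside, z up.
- cactus: Bystander: white ceramic pot with cacti, 80 mm diameter, 144 mm high, standing loose between and behind the others. Origin: centre of its underside.

How it is judged:
By the outcome, as a careful person would: the job done as asked, in the order asked, and still so for the second after the job is handed in, with the robot touching nothing.
It also fails if it takes over 115 s, if anything falls off the work surface, if the arm or the gripper's body presses on something with over 40 N, if the wrist force passes 120 N, or if a joint passes its speed limit or range.

### The arm

A 7-joint arm with a two-finger parallel gripper is mounted at the origin on the work surface; the furniture and walls round the work are solid. World frame = base frame: x ahead of the robot, y to its left, z up, the work surface at z = 0. Lengths are in m, angles in degrees, forces in N, time in s.
With the tool pointing down it reaches from about 0.4 to 0.9 m from the base axis. Payload 5.5 kg.
Tool frame: the origin (TCP) lies midway between the tips of the shut fingers; the grasp point (between the pads) lies ctrl.tcp_to_grasp behind it (ctrl.tcp_to_grasp is the distance from the TCP to the grasp point, in m); z points along the fingers, y is the line along which they close (so a half turn about z gives the same grasp; the last joint's range is limited). The gripper opens to 85 mm and grips with 20 to 120 N. Pads are 22 mm wide; open, the fingers measure 114 mm over their backs; the gripper's body (76 mm by 85 mm) begins 54 mm behind the grasp point. The pads swing forward as they close: fully open they stand 13 mm farther back than shut.
Start: joints at [90.367, 28.699, -24.465, 88.831, 12.651, 65.22, -12.049], TCP at [0.165, -0.629, 0.202] pointing down, gripper open.
Joint ranges: [-164.97, 164.97], [-17.58, 116.51], [-87.97, 89.64], [11.32, 138.91], [-80.73, 260.73], [10.89, 115.49], [-147.41, 147.41]. Speed limits (degrees/s): [147.25, 147.25, 180, 180, 180, 180, 180].

### API

Orientations are given as [roll, pitch, yaw] about the fixed x, y, z axes, in that order (R = Rz(yaw) Ry(pitch) Rx(roll)).
In Python, from bench import ctrl, optics gives the robot as it stands. The module is installed in compiled form; this text tells all that it offers.
- The arm moves only by the shell command python3 -m inch 'ROWS' [OPENING] [FORCE]. ROWS is JSON, a list of rows, each a list of 4 numbers: the shift along the world's x, y, z in cm, then the turn about the world's z in degrees. A call has exactly 10 rows; each row shifts and turns the commanded pose from where the row before left it; what a row does not reach is not made up. A row lasts 1/12 s, in which the tool goes at most 41.7 mm and 7.16 degrees, less where a joint would pass 70% of its speed; a pose out of reach is approached as far as the arm can. A call with a gripper value outside its range is refused whole. OPENING is the closure, from 0 (fully open) to 1 (shut), set as the call begins (- or left out, the last holds). The fingers move at their own pace and stop on an object; FORCE is the grip in N (left out, the last holds). Time passes only in rows, so rows that do not move let the fingers close, or fill a call up. It gives the time, the measured TCP pose, the force, the opening and the grip force at its end, in the units of the state.
- ctrl.sense(): the state, without advancing time (a new reading comes with each control period).
- optics.snapshot(name): name is "scene" or "top"; returns a dict with "color" (400x640x3 uint8, red, green, blue), "mtx" (3x3 intrinsics, pixels), "k1" (the pictures are not rectified: a ray, as slopes to the right and down, at radius r is drawn at 1 + k1 r^2 times it, then the intrinsics apply), "cam_to_world" (4x4, takes a point from camera to world coordinates). Camera axes: x right, y down, z forward; pixel columns grow to the right and rows downward; lengths in m; the calibration is good to about 2 mm. A picture is of the moment at which its call begins. There is no depth.
- ctrl.sign_off(): hands the job in; it is judged then, once.
The state is a dict: "t": time; "joint_pos": joint angles; "qvel": joint speeds; "tau": joint torques, N m; "position": TCP position; "eef_rot": TCP orientation; "force": force on the tool from outside, world axes, zero at the start; "torque": the same for the moment, N m; "width": finger opening in m; "grasp_force": force on a finger pad.
Only numpy, scipy, OpenCV 4.12 (cv2) and the standard library are available. Lean on these libraries where they do the work, as an engineer would, in place of code of your own. Each camera call takes 0.05 s, during which the arm holds its last target. There are 200 camera calls.

## Working session

There is one attempt and no reset: what is moved stays moved. The work goes in short steps, Python scripts to look and compute and a shell command to move; the robot and the scene stay as the last step left them, time stands still between calls to the robot, and variables do not carry over. Pictures are saved under pics/ and viewed, at most 14 in all, crops included, and the job is handed in when it is done.

```bash
mkdir -p pics; python3 - <<'E'
from bench import ctrl, optics
import cv2
s=ctrl.sense(); print(s, ctrl.tcp_to_grasp)
for n in("scene","top"):
    d=optics.snapshot(n); cv2.imwrite(f"pics/{n}0.png",d["color"][:,:,::-1]); print(d["mtx"],d["k1"],d["cam_to_world"].round(3))
E
```

```text
{'t': 0.0, 'joint_pos': array([ 90.36790942,  28.75219131, -24.45388088,  88.89136049,
        12.65052486,  65.219423  , -12.04866247]), 'qvel': array([ 0.0120423 ,  0.06111353, -0.11414099,  0.04813801, -0.0163144 ,
        0.00972852, -0.07720949]), 'tau': array([ 3.73018675e-04, -5.69511259e+01, -5.81592724e+00, -2.80942547e+01,
        1.05794880e-02,  1.19866926e-02, -1.45705758e-05]), 'position': array([ 0.1648558 , -0.62797799,  0.20087873]), 'eef_rot': array([-1.79890477e+02, -4.06989152e-03,  1.47164015e+01]), 'force': array([ 0.06015412, -0.52145509,  0.19001883]), 'torque': array([ 0.05280089, -0.03548546, -0.09133483]), 'grasp_force': 0.0, 'width': 0.08544089104122152} 0.0187
[[452.32897824   0.         316.90839408]
 [  0.         452.32897824 194.64247616]
 [  0.           0.           1.        ]] 0.022294537264360984 [[ 0.587 -0.459  0.667 -0.07 ]
 [-0.81  -0.334  0.483 -0.452]
 [ 0.001 -0.824 -0.567  0.553]
 [ 0.     0.     0.     1.   ]]
[[487.78272142   0.         323.15074444]
 [  0.         487.78272142 197.78398912]
 [  0.           0.           1.        ]] 0.0350940001851487 [[ 1.190e-01 -9.670e-01  2.250e-01  2.800e-01]
 [-9.930e-01 -1.170e-01  2.600e-02 -1.100e-02]
 [ 1.000e-03 -2.260e-01 -9.740e-01  1.073e+00]
 [ 0.000e+00  0.000e+00  0.000e+00  1.000e+00]]
```

View pics/scene0.png

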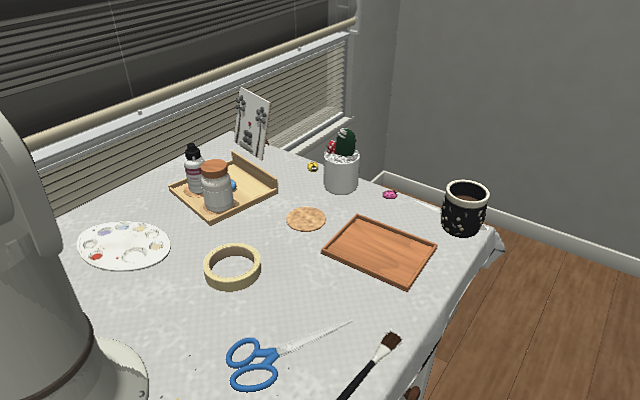

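View pics/top0.png

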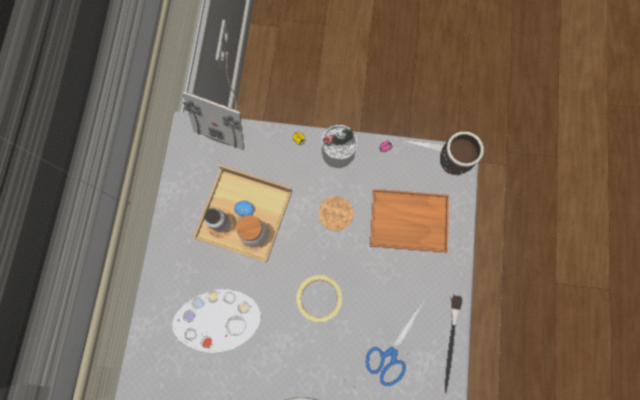

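The scene view shows the bottle (193,168), jar (216,185), chick (233,185), coaster (306,219), side tray (380,250) and cactus (341,165). In the top view they are at the cap (214,217), lid (250,230), chick (244,209), coaster (336,213), side tray (410,220) and cactus (339,145). I'll zoom in on both.

```bash
cat > h.py <<'E'
from bench import ctrl, optics
import cv2, numpy as np
def snap(n):
    d=optics.snapshot(n); d["hsv"]=cv2.cvtColor(d["color"],cv2.COLOR_RGB2HSV); return d
def ray(d,uv):
    K=d["mtx"]; q=np.array([(uv[0]-K[0,2])/K[0,0],(uv[1]-K[1,2])/K[1,1]]); p=q.copy()
    for _ in range(20): p=q/(1+d["k1"]*(p@p))
    T=d["cam_to_world"]; return T[:3,3],T[:3,:3]@np.array([*p,1])
def plane(d,uv,z):
    o,v=ray(d,uv); return o+v*(z-o[2])/v[2]
def tri(d1,u1,d2,u2):
    A=[];b=[]
    for d,u in((d1,u1),(d2,u2)):
        o,v=ray(d,u); v=v/np.linalg.norm(v); P=np.eye(3)-np.outer(v,v); A.append(P); b.append(P@o)
    x,r,_,_=np.linalg.lstsq(np.vstack(A),np.hstack(b),rcond=None); return x,float(r[0])**.5
def blob(d,lo,hi,roi):
    x0,y0,x1,y1=roi; m=cv2.inRange(d["hsv"],np.array(lo),np.array(hi)); k=np.zeros_like(m); k[y0:y1,x0:x1]=m[y0:y1,x0:x1]
    c=cv2.findContours(k,cv2.RETR_EXTERNAL,cv2.CHAIN_APPROX_NONE)[0]
    return max(c,key=cv2.contourArea) if c else None
def cen(c):
    M=cv2.moments(c); return np.array([M["m10"]/M["m00"],M["m01"]/M["m00"]])
def crop(d,roi,f):
    x0,y0,x1,y1=roi; return cv2.resize(d["color"][y0:y1,x0:x1,::-1],None,fx=f,fy=f,interpolation=cv2.INTER_CUBIC)
E
python3 - <<'E'
from h import *
s,t=snap("scene"),snap("top")
cv2.imwrite("pics/c1.png",np.vstack([crop(s,(160,135,290,225),6)])) 
cv2.imwrite("pics/c2.png",crop(t,(185,160,315,265),5.6))
for d,n,pts in((s,"s",[(233,185),(216,168),(193,150),(193,157),(306,219),(380,250),(225,212)]),(t,"t",[(244,209),(250,228),(213,216),(336,213),(410,220),(240,190)])):
    for p in pts: print(n,p,d["hsv"][p[1],p[0]])
E
```

```text
s (233, 185) [103 140 206]
s (216, 168) [ 12 131 207]
s (193, 150) [ 0  0 21]
s (193, 157) [ 34  12 153]
s (306, 219) [ 16 104 214]
s (380, 250) [ 13 133 201]
s (225, 212) [ 18  96 234]
t (244, 209) [103  96 194]
t (250, 228) [ 12 143 189]
t (213, 216) [12 35 72]
t (336, 213) [ 16 114 214]
t (410, 220) [ 13 149 200]
t (240, 190) [ 23  86 217]
```

View pics/c1.png

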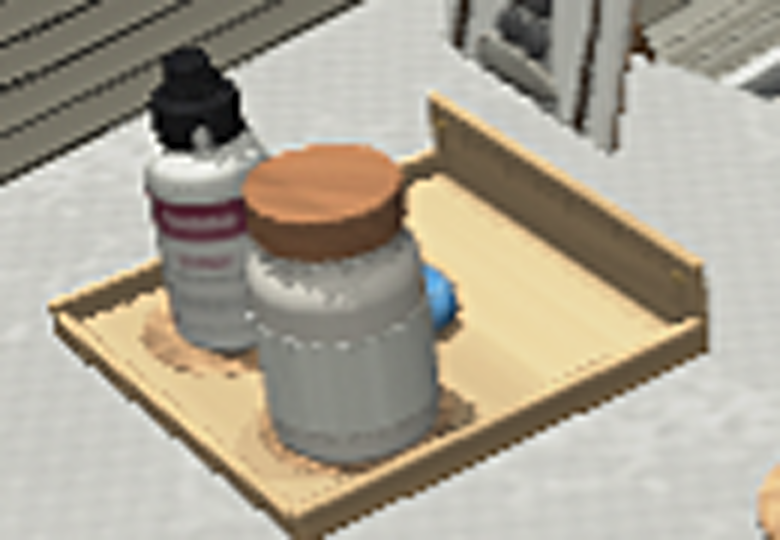

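View pics/c2.png

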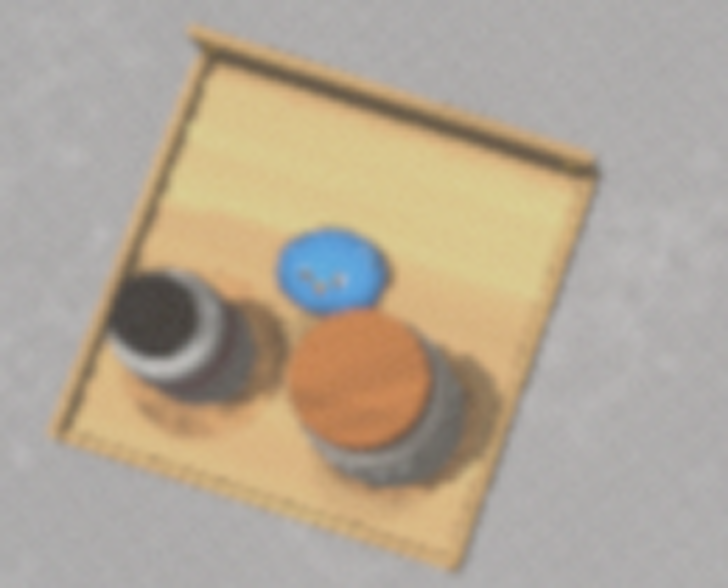

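Crop scale 6 for the scene and 5.6 for the top view. The bottle is on the left pad and the jar on the right. The caddy corners, the lid's top ellipse (323,183 in the scene crop; 361,379 in the top crop) and the chick (333,270 in the top crop) are all clear. Next I'll compute positions.

```bash
python3 - <<'E'
from h import *
np.set_printoptions(precision=4,suppress=True)
s,t=snap("scene"),snap("top")
S=lambda x,y:np.array([160+x/6-.42,135+y/6-.42]); T=lambda x,y:np.array([185+x/5.6-.41,160+y/5.6-.41])
L={}
for n,a,b in(("FL",S(52,308),T(57,435)),("FR",S(295,518),T(458,568)),("BL",S(432,93),T(192,32)),("BR",S(703,265),T(595,160)),("lid",S(323,183),T(361,379))):
    x,r=tri(s,a,t,b); L[n]=x; print(n,x,r)
c=blob(t,(95,70,80),(115,255,255),(200,180,290,240)); print("chick",len(c),plane(t,cen(c),.016), cv2.fitEllipse(c))
w=np.array([plane(t,p,.016)[:2] for p in c[:,0]]); print("chick rect",cv2.minAreaRect((w*1000).astype(np.float32)))
for n,z,zt in(("FL",.016,0),("FR",.016,0),("BL",.04,0),("BR",.04,0)):
    q={"FL":(57,435),"FR":(458,568),"BL":(192,32),"BR":(595,160)}[n]; print(n,"plane",plane(t,T(*q),z))
print("lid95",plane(t,T(361,379),.101), "cap115",plane(t,T(155,313),.115),"cap ~105",plane(t,T(155,313),.100))
for d,roi in((s,(280,200,330,238)),(t,(312,190,358,235))):
    c=blob(d,(8,50,90),(24,255,255),roi); u=cv2.fitEllipse(c)[0]; print("coaster",u,plane(d,u,.006)); L.setdefault("co",[]).append((d,u))
print(tri(*L["co"][0],*L["co"][1]))
P=[]
for d,roi in((s,(315,205,445,295)),(t,(362,180,455,260))):
    c=blob(d,(5,70,60),(24,255,255),roi); h=cv2.convexHull(c); q=cv2.approxPolyN(h,4)[0].astype(float); 
    w=np.array([plane(d,p,.014) for p in q]); w=w[np.argsort(np.arctan2(*(w-w.mean(0))[:,:2].T))]; print("tray",q.tolist(),"\n",w,w.mean(0))
c=blob(s,(0,0,0),(180,255,70),(180,135,210,162));print("cap scene",cv2.boundingRect(c))
c=blob(t,(0,0,0),(180,90,100),(200,200,228,235));print("cap top",cv2.fitEllipse(c),cv2.contourArea(c))
E
```

```text
FL [0.4028 0.2846 0.0141] 0.00024748628451662217
FR [0.3695 0.1227 0.0139] 0.0012926039327455033
BL [0.5643 0.2528 0.04  ] 0.0010271551984391727
BR [0.5319 0.0886 0.0393] 0.0009727174634705046
lid [0.4261 0.1556 0.1002] 0.0005174235374687303
chick 45 [0.4796 0.1888 0.016 ] ((243.64614868164062, 208.06124877929688), (13.25528621673584, 17.800649642944336), 94.9824447631836)
chick rect ((480.1496887207031, 188.386474609375), (31.380714416503906, 39.74128341674805), 16.55670928955078)
FL plane [0.4027 0.284  0.016 ]
FR plane [0.3701 0.1219 0.016 ]
BL plane [0.5637 0.2533 0.04  ]
BR plane [0.5312 0.089  0.04  ]
lid95 [0.4257 0.1557 0.101 ] cap115 [0.4385 0.2297 0.115 ] cap ~105 [0.441  0.2335 0.1   ]
coaster (305.5040588378906, 218.6756134033203) [ 0.4925 -0.0176  0.006 ]
coaster (335.56964111328125, 213.02243041992188) [ 0.4948 -0.0144  0.006 ]
(array([ 0.4957, -0.0147,  0.0026]), 0.00045244456041874145)
tray [[439.0, 244.0], [407.0, 292.0], [318.0, 252.0], [357.0, 213.0]] 
 [[ 0.4267 -0.2708  0.014 ]
 [ 0.4202 -0.1002  0.014 ]
 [ 0.559  -0.0954  0.014 ]
 [ 0.5666 -0.2647  0.014 ]] [ 0.4931 -0.1828  0.014 ]
tray [[448.0, 194.0], [448.0, 252.0], [370.0, 246.0], [373.0, 189.0]] 
 [[ 0.4368 -0.2662  0.014 ]
 [ 0.4294 -0.0972  0.014 ]
 [ 0.5577 -0.0914  0.014 ]
 [ 0.5662 -0.2583  0.014 ]] [ 0.4975 -0.1783  0.014 ]
cap scene (185, 143, 16, 17)
cap top ((212.13772583007812, 215.58155822753906), (13.105531692504883, 14.740655899047852), 117.0528793334961) 150.0
```

```bash
python3 -m inch '[[1.8,2.5,0.5,3.2],[1.8,2.5,0.5,3.2],[1.8,2.5,0.5,3.2],[1.8,2.5,0.5,3.2],[1.8,2.5,0.5,3.2],[1.8,2.5,0.5,3.2],[1.8,2.5,0.5,3.2],[1.8,2.5,0.5,3.2],[1.8,2.5,0.5,3.2],[1.8,2.5,0.5,3.2]]' 0 30
python3 -m inch '[[1,3.1,0,3.2],[1,3.1,0,3.2],[1,3.1,0,3.2],[1,3.1,0,3.2],[1,3.1,0,3.2],[1,3.1,0,3.2],[1,3.1,0,3.2],[1,3.1,0,3.2],[1,3.1,0,3.2],[1,3.1,0,3.2]]'
python3 -m inch '[[0,3,0,0],[0,3,0,0],[0,3,0,0],[0,3,0,0],[0,3,0,0],[0,3,0,0],[0,3,0,0],[0,3,0,0],[0,3,0,0],[0,3,0,0]]'
```

```text
t: 1.13
position: [0.3458, -0.3774, 0.2523]
eef_rot: [180.0, 0.0, 46.9]
force: [0.3, -0.8, -0.1]
width: 0.0855
grasp_force: 0.0
t: 1.97
position: [0.4453, -0.0673, 0.2522]
eef_rot: [180.0, 0.1, 78.9]
force: [0.7, 0.8, -0.9]
width: 0.0857
grasp_force: 0.0
t: 2.8
position: [0.4451, 0.2325, 0.2519]
eef_rot: [180.0, 0.0, 78.7]
force: [0.1, -0.3, -0.1]
width: 0.0856
grasp_force: 0.0
```

```bash
python3 -m inch '[[-0.4,0.1,-1,0],[0,0,-3,0],[0,0,-3,0],[0,0,-3,0],[0,0,-3,0],[0,0,-2.5,0],[0,0,-2,0],[0,0,-1.2,0],[0,0,-0.7,0],[0,0,-0.3,0]]'
python3 -m inch '[[0,0,0,0],[0,0,0,0],[0,0,0,0],[0,0,0,0],[0,0,0,0],[0,0,0,0],[0,0,0,0],[0,0,0,0],[0,0,0,0],[0,0,0,0]]' 1 30
python3 -c "
from h import *
a,b=snap('scene'),snap('top')
cv2.imwrite('pics/g1.png',np.hstack([crop(a,(130,95,260,225),3),crop(b,(185,140,315,270),3)]))"
```

```text
t: 3.63
position: [0.4409, 0.2321, 0.0543]
eef_rot: [-180.0, 0.0, 78.7]
force: [-0.3, 0.5, 0.5]
width: 0.0856
grasp_force: 0.0
t: 4.47
position: [0.442, 0.2327, 0.0559]
eef_rot: [179.9, -0.0, 78.7]
force: [-1.0, -1.1, 6.2]
width: 0.0287
grasp_force: 29.5
```

View pics/g1.png

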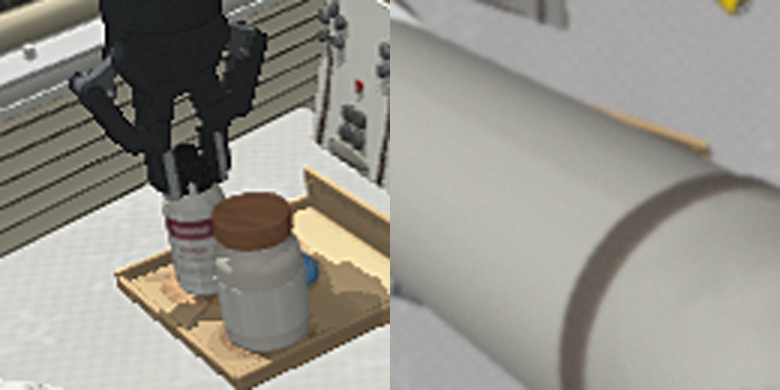

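The scene crop shows the fingertips at the cap's base, around (178,193), so the grip is on the cap and higher than I expected. I'll check the tip height.

```bash
python3 -c "
from h import *
a=snap('scene')
for uv in((188,159),(203,155),(193,143+8),(193,190)):
    o,v=ray(a,uv); n=np.array([.81,.587,0]); n=a['cam_to_world'][:3,2].copy(); n[2]=0; c=np.array([.4405,.2325,0]); k=n@(c-o)/(n@v); print(uv,o+k*v)
print(ctrl.sense()['force'],ctrl.sense()['position'])"
```

```text
(188, 159) [0.43381381 0.24174403 0.08096078]
(203, 155) [0.45275801 0.21555261 0.09053006]
(193, 151) [0.44157459 0.23101433 0.09984891]
(193, 190) [0.43285687 0.24306706 0.00357669]
[-0.08695543 -1.59190755  6.86302005] [0.44195943 0.23272883 0.0558854 ]
```

```bash
python3 -m inch '[[0,0,0,0],[0,0,0,0],[0,0,0,0],[0,0,0,0],[0,0,0,0],[0,0,0,0],[0,0,0,0],[0,0,-0.3,0],[0,0,-0.3,0],[0,0,-0.3,0]]' 0 30
python3 -m inch '[[0,0,-0.2,0],[0,0,-0.2,0],[0,0,-0.1,0],[0,0,0,0],[0,0,0,0],[0,0,0,0],[0,0,0,0],[0,0,0,0],[0,0,0,0],[0,0,0,0]]'
python3 -c "
from h import *
a,b=snap('scene'),snap('top')
cv2.imwrite('pics/g2.png',crop(a,(150,105,250,225),5))"
```

```text
t: 5.45
position: [0.4411, 0.2323, 0.0455]
eef_rot: [-180.0, 0.0, 78.7]
force: [-0.7, -0.5, 0.4]
width: 0.0855
grasp_force: 0.0
t: 6.28
position: [0.4412, 0.2323, 0.041]
eef_rot: [180.0, -0.0, 78.7]
force: [-0.0, 0.0, 0.6]
width: 0.0853
grasp_force: 0.0
```

View pics/g2.png

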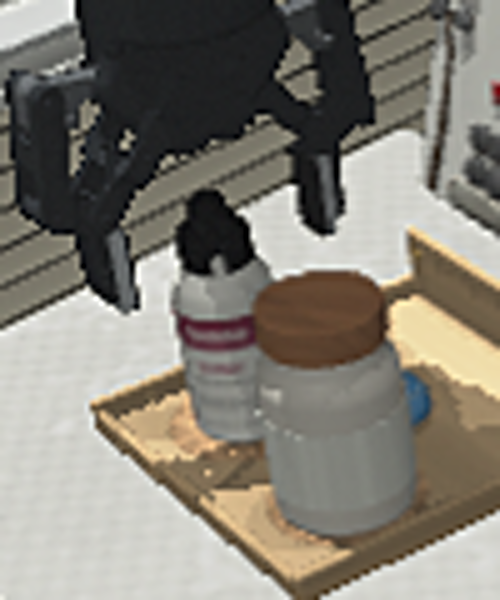

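The open fingers straddle the bottle, tips at (125,305) and (325,225), and the gripper body is well above the cap, so there is clearance. I'll lower a little more and grip.

```bash
python3 -m inch '[[0,0,-0.3,0],[0,0,-0.2,0],[0,0,-0.1,0],[0,0,0,0],[0,0,0,0],[0,0,0,0],[0,0,0,0],[0,0,0,0],[0,0,0,0],[0,0,0,0]]'
python3 -m inch '[[0,0,0,0],[0,0,0,0],[0,0,0,0],[0,0,0,0],[0,0,0,0],[0,0,0,0],[0,0,0,0],[0,0,0,0],[0,0,0,0],[0,0,0,0]]' 1 30
```

```text
t: 7.22
position: [0.4412, 0.2323, 0.035]
eef_rot: [180.0, -0.0, 78.7]
force: [0.5, 0.7, -0.1]
width: 0.0856
grasp_force: 0.0
t: 8.05
position: [0.4412, 0.2324, 0.0352]
eef_rot: [180.0, 0.0, 78.7]
force: [-1.8, -0.4, 5.6]
width: 0.0405
grasp_force: 29.9
```

```bash
python3 -m inch '[[0,0,0.2,0],[0,0,0.6,0],[0,0,1.2,0],[0,0,1.5,0],[0,0,2,0],[0,0,2,0],[0,0,2,0],[0,0,2,0],[0,0,1,0],[0,0,0.5,0]]'
python3 -c "
from h import *
a,b=snap('scene'),snap('top')
cv2.imwrite('pics/g3.png',crop(a,(130,60,260,230),3.5))"
```

```text
t: 8.88
position: [0.442, 0.2328, 0.167]
eef_rot: [179.8, -0.1, 78.7]
force: [0.4, 0.3, -0.9]
width: 0.0408
grasp_force: 30.5
```

View pics/g3.png

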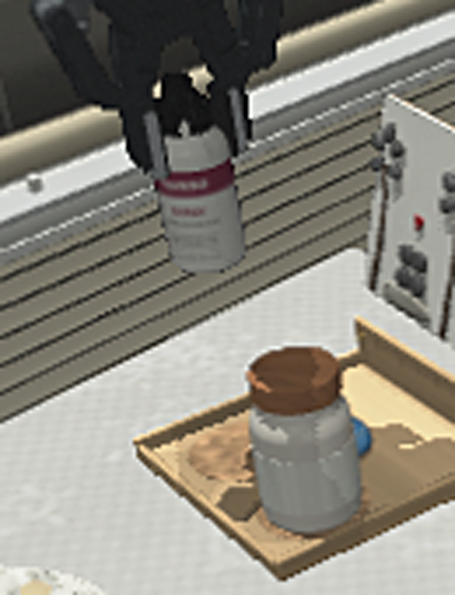

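```bash
python3 -m inch '[[0.3,-1,0,0.7],[0.3,-2,0,0.7],[0.3,-2.5,0,0.7],[0.3,-2.5,0,0.7],[0.3,-2.5,0,0.7],[0.3,-2.5,0,0.7],[0.3,-2.5,0,0.7],[0.3,-2.5,0,0.7],[0.3,-2.5,0,0.7],[0.3,-2.5,0,0.7]]'
python3 -m inch '[[0.3,-2.5,0,0.7],[0.3,-2.5,0,0.7],[0.3,-2.5,0,0.7],[0.3,-2.5,0,0.7],[0.3,-2.5,0,0.7],[0.3,-2.5,0,0.7],[0.3,-2.5,0,0.7],[0.3,-2,0,0.7],[0.3,-1.5,0,0.7],[0.3,-1,0,0.7]]'
python3 -m inch '[[0,0,-1,0],[0,0,-2,0],[0,0,-2,0],[0,0,-2,0],[0,0,-2,0],[0,0,-1.5,0],[0,0,-1,0],[0,0,-0.7,0],[0,0,-0.4,0],[0,0,-0.2,0]]'
```

```text
t: 9.82
position: [0.4701, 0.0009, 0.1637]
eef_rot: [-179.9, -0.0, 85.7]
force: [0.8, -0.6, -0.8]
width: 0.0407
grasp_force: 30.5
t: 10.65
position: [0.5, -0.2197, 0.1632]
eef_rot: [-179.9, -0.1, 92.6]
force: [0.2, 0.9, -1.5]
width: 0.0404
grasp_force: 30.5
t: 11.48
position: [0.5013, -0.2173, 0.0367]
eef_rot: [180.0, -0.0, 92.7]
force: [-0.3, -0.7, -0.6]
width: 0.0406
grasp_force: 30.5
```

```bash
python3 -m inch '[[0,0,-0.1,0],[0,0,-0.1,0],[0,0,-0.1,0],[0,0,0,0],[0,0,0,0],[0,0,0,0],[0,0,0,0],[0,0,0,0],[0,0,0,0],[0,0,0,0]]'
```

```text
t: 12.32
position: [0.5015, -0.218, 0.0343]
eef_rot: [180.0, 0.0, 92.7]
force: [0.2, -1.1, 3.7]
width: 0.0407
grasp_force: 31.0
```

```bash
python3 -m inch '[[0,0,0,0],[0,0,0,0],[0,0,0,0],[0,0,0,0],[0,0,0,0],[0,0,0,0],[0,0,1,0],[0,0,2,0],[0,0,2.5,0],[0,0,2.5,0]]' 0
python3 -m inch '[[-0.3,2,2,-0.5],[-0.5,2.5,2,-1.5],[-0.8,3,2,-1.5],[-0.8,3.5,0,-1.5],[-0.8,4,0,-1.5],[-0.8,4,0,-1.5],[-0.8,4,0,-1.5],[-0.8,4,0,-1.5],[-0.8,4,0,-1.5],[-0.8,4,0,-1.5]]'
python3 - <<'E'
from h import *
print(ctrl.sense()['position'],ctrl.sense()['eef_rot'])
E
```

```text
t: 13.15
position: [0.5008, -0.2171, 0.1151]
eef_rot: [-180.0, -0.1, 92.8]
force: [0.8, -0.9, 1.0]
width: 0.0854
grasp_force: 0.0
t: 13.98
position: [0.4284, 0.134, 0.1747]
eef_rot: [179.9, 0.0, 78.6]
force: [0.9, 0.4, -0.2]
width: 0.0854
grasp_force: 0.0
[0.4284413  0.1340088  0.17471962] [1.79918127e+02 3.51124956e-02 7.86363803e+01]
```

```bash
python3 -m inch '[[-0.1,0.7,0,0],[-0.1,0.7,0,0],[-0.1,0.7,0,0],[0,0,-1,0],[0,0,-2,0],[0,0,-2,0],[0,0,-2,0],[0,0,-1.5,0],[0,0,-1,0],[0,0,-0.5,0]]'
python3 -m inch '[[0,0,-1,0],[0,0,-1,0],[0,0,-1,0],[0,0,-0.7,0],[0,0,-0.5,0],[0,0,-0.4,0],[0,0,-0.2,0],[0,0,-0.2,0],[0,0,0,0],[0,0,0,0]]'
python3 - <<'E'
from h import *
a,b=snap('scene'),snap('top')
cv2.imwrite('pics/g4.png',crop(a,(150,80,420,280),2.9))
E
```

```text
t: 14.82
position: [0.4253, 0.1516, 0.072]
eef_rot: [-179.8, 0.1, 78.6]
force: [-0.4, 0.8, 0.4]
width: 0.0853
grasp_force: 0.0
t: 15.65
position: [0.4263, 0.1534, 0.0241]
eef_rot: [180.0, -0.0, 78.7]
force: [-0.3, -0.3, 0.4]
width: 0.0854
grasp_force: 0.0
```

View pics/g4.png

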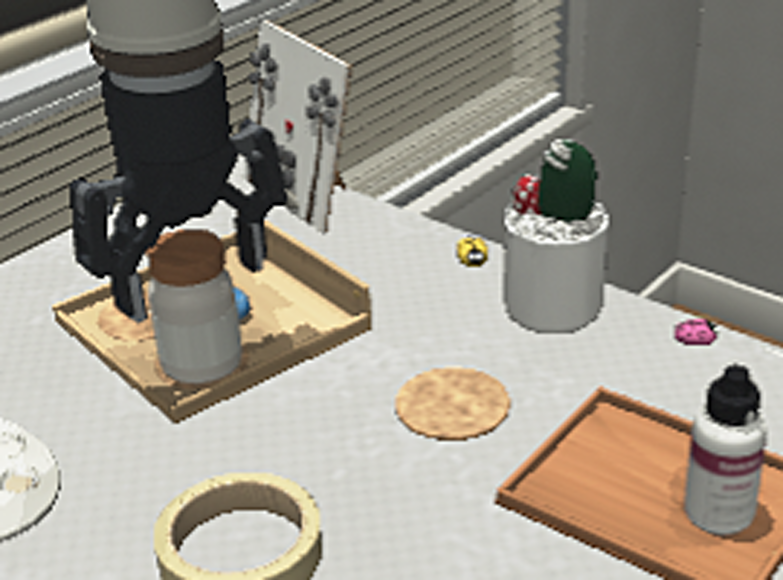

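The bottle stands upright in the side tray (735,480), and the jar is between the open fingers with clearance above its lid. Gripping now.

```bash
python3 -m inch '[[0,0.1,0,0],[0,0,0,0],[0,0,0,0],[0,0,0,0],[0,0,0,0],[0,0,0,0],[0,0,0,0],[0,0,0,0],[0,0,0,0],[0,0,0,0]]' 1 40
python3 -m inch '[[0,0,0.2,0],[0,0,0.4,0],[0,0,0.8,0],[0,0,1,0],[0,0,1.2,0],[0,0,1.2,0],[0,0,1.2,0],[0,0,1,0],[0,0,0.6,0],[0,0,0.4,0]]'
```

```text
t: 16.58
position: [0.4262, 0.1545, 0.0244]
eef_rot: [180.0, 0.0, 78.7]
force: [-1.7, -0.1, 7.3]
width: 0.0559
grasp_force: 41.5
t: 17.42
position: [0.4266, 0.1543, 0.105]
eef_rot: [179.9, -0.0, 78.7]
force: [0.2, -0.9, -1.6]
width: 0.0561
grasp_force: 43.3
```

```bash
python3 -m inch '[[0.4,-1.5,0,1.4],[0.6,-2.5,0,1.4],[0.7,-3,0,1.4],[0.8,-3,0,1.4],[0.8,-3,0,1.4],[0.8,-3,0,1.4],[0.8,-3,0,1.4],[0.8,-3,0,1.4],[0.7,-2.5,0,1.4],[0.6,-2,0,1.4]]'
python3 -m inch '[[0,-1.5,0,0],[0,-1,0,0],[0,0,-1,0],[0,0,-1.5,0],[0,0,-1.5,0],[0,0,-1.5,0],[0,0,-1,0],[0,0,-0.8,0],[0,0,-0.5,0],[0,0,-0.2,0]]'
python3 -m inch '[[0,0,-0.1,0],[0,0,0,0],[0,0,0,0],[0,0,0,0],[0,0,0,0],[0,0,0,0],[0,0,0,0],[0,0,0,0],[0,0,0,0],[0,0,0,0]]'
```

```text
t: 18.25
position: [0.4959, -0.1137, 0.1036]
eef_rot: [-180.0, 0.0, 92.6]
force: [-0.3, 0.2, -1.8]
width: 0.0563
grasp_force: 43.2
t: 19.08
position: [0.4957, -0.1348, 0.0234]
eef_rot: [-179.9, -0.0, 92.8]
force: [-6.7, 2.0, 17.5]
width: 0.0558
grasp_force: 45.3
t: 19.92
position: [0.4968, -0.1354, 0.0235]
eef_rot: [179.9, 0.0, 92.7]
force: [-1.1, 1.5, 6.0]
width: 0.056
grasp_force: 44.1
```

Seated. Release, rise, and look.

```bash
python3 -m inch '[[0,0,0,0],[0,0,0,0],[0,0,0,0],[0,0,0,0],[0,0,0,0],[0,0,0,0],[0,0,1,0],[0,0,2,0],[0,0,3,0],[0,0,3,0]]' 0
python3 -m inch '[[-1.5,-1,3,0],[-2,-1,3,0],[-2,-1,2,0],[-1,-1,0,0],[0,0,0,0],[0,0,0,0],[0,0,0,0],[0,0,0,0],[0,0,0,0],[0,0,0,0]]'
python3 - <<'E'
from h import *
s,t=snap('scene'),snap('top')
cv2.imwrite('pics/g5.png',np.hstack([crop(s,(160,120,460,300),1.6),crop(t,(185,140,315,270),2.2)]))
E
```

```text
t: 20.75
position: [0.4954, -0.1351, 0.1139]
eef_rot: [-179.9, -0.1, 92.8]
force: [0.6, -0.8, 0.7]
width: 0.0854
grasp_force: 0.0
t: 21.58
position: [0.4315, -0.1747, 0.1926]
eef_rot: [-180.0, -0.1, 92.8]
force: [-0.8, -0.6, 0.1]
width: 0.0856
grasp_force: 0.0Traceback (most recent call last):
  File "<stdin>", line 3, in <module>
    return _nx.concatenate(arrs, 1, dtype=dtype, casting=casting)
           ~~~~~~~~~~~~~~~^^^^^^^^^^^^^^^^^^^^^^^^^^^^^^^^^^^^^^^
ValueError: all the input array dimensions except for the concatenation axis must match exactly, but along dimension 0, the array at index 0 has size 288 and the array at index 1 has size 286
```

```bash
python3 - <<'E'
from h import *
np.set_printoptions(precision=4,suppress=True)
s,t=snap('scene'),snap('top'); D=[]
for d,roi in((s,(215,165,260,200)),(t,(200,180,290,240))):
    c=blob(d,(95,60,60),(118,255,255),roi); print(cv2.contourArea(c),cen(c),plane(d,cen(c),.016)); D+=[d,cen(c)]
    h=cv2.convexHull(c)[:,0]; w=np.array([plane(d,p,.016)[:2]*1000 for p in c[:,0]],np.float32); print(cv2.fitEllipse(w))
print(tri(*D))
# cork pads (darker/redder than wood)
for n,d,roi in(("s",s,(165,165,250,225)),("t",t,(195,205,275,262))):
    for p in((.4405,.2333),(.4249,.1549)):
        pass
print(ctrl.sense()['position'],ctrl.sense()['eef_rot'])
E
```

```text
159.0 [226.6855 184.7055] [0.478  0.1845 0.016 ]
((478.4359436035156, 184.8247833251953), (34.90273666381836, 51.03285217285156), 144.2255096435547)
194.0 [243.8015 208.2474] [0.4792 0.1883 0.016 ]
((479.29534912109375, 188.319091796875), (31.321697235107422, 39.78067398071289), 172.61618041992188)
(array([0.4804, 0.1884, 0.0131]), 0.0010614355517493037)
[ 0.4313 -0.1752  0.1927] [-179.9975   -0.0375   92.7618]
```

```bash
python3 - <<'E'
from h import *
s,t=snap('scene'),snap('top')
cv2.imwrite('pics/g5.png',np.hstack([crop(s,(175,140,275,240),4),crop(t,(195,150,295,250),4)]))
h=t['hsv'].astype(float); x0,y0=225,192
m=((abs(h[...,0]-104)<14)&(h[...,1]>45))[y0:225,x0:262]; w=np.where(m,h[...,1][y0:225,x0:262],0).clip(0,110)
yy,xx=np.nonzero(m); P=np.array([plane(t,(x+x0,y+y0),.014)[:2] for x,y in zip(xx,yy)]); W=w[yy,xx]
mu=np.average(P,0,W); C=np.cov(P.T,aweights=W); e,v=np.linalg.eigh(C); print(mu,2*e**.5*1000,np.degrees(np.arctan2(v[1],v[0])))
E
```

```text
[0.47960033 0.18855009] [16.76760081 21.14039998] [172.00100044  82.00100044]
```

View pics/g5.png

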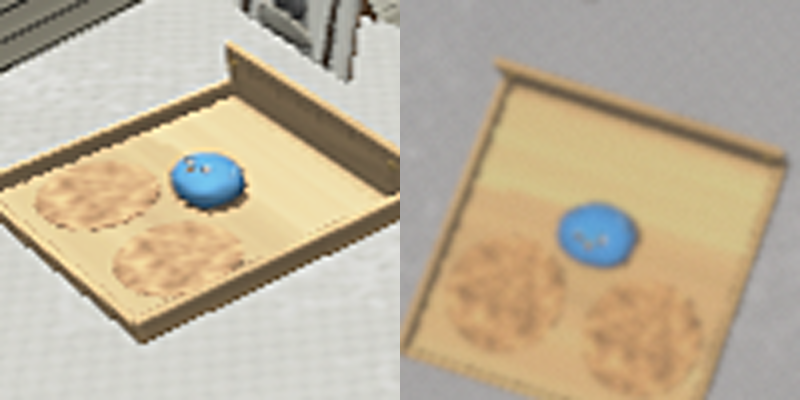

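Both cork pads are now visible and the chick is undisturbed at (207,180) in the scene crop and (598,235) in the top crop. I'll measure the pad centres and move over the chick with the fingers partly closed.

```bash
python3 - <<'E'
from h import *
s,t=snap('scene'),snap('top')
for a,b in(((98,195),(104,294)),((178,257),(243,338))):
    u=(175+a[0]/4-.4,140+a[1]/4-.4); w=(195+b[0]/4-.4,150+b[1]/4-.4); print(tri(s,u,t,w),plane(s,u,.006),plane(t,w,.006))
E
python3 -m inch '[[0.4,2.5,0,-1.1],[0.5,3.8,0,-1.1],[0.5,4,0,-1.1],[0.5,4,0,-1.1],[0.5,4,0,-1.1],[0.5,4,0,-1.1],[0.5,4,0,-1.1],[0.5,4,0,-1.1],[0.5,3.6,0,-1.1],[0.5,2.5,0,-1]]' 0.4 25
python3 -m inch '[[0,0,-2,0],[0,0,-3,0],[0,0,-3,0],[0,0,-3,0],[0,0,-2,0],[0,0,-1.5,0],[0,0,-1,0],[0,0,-0.5,0],[0,0,0,0],[0,0,0,0]]'
```

```text
(array([0.44253991, 0.23546713, 0.00548475]), 0.0012460043486285167) [0.4427391  0.23426172 0.006     ] [0.44176562 0.23588836 0.006     ]
(array([0.42637555, 0.15568348, 0.00730832]), 2.0013225444679814e-05) [0.42755418 0.15714973 0.006     ] [0.42656633 0.15587896 0.006     ]
t: 22.82
position: [0.4797, 0.1925, 0.1933]
eef_rot: [180.0, -0.1, 81.9]
force: [0.2, 0.5, -0.6]
width: 0.0512
grasp_force: 0.0
t: 23.65
position: [0.4806, 0.1887, 0.0335]
eef_rot: [180.0, -0.0, 81.8]
force: [0.9, -0.2, 0.3]
width: 0.0518
grasp_force: 0.0
```

```bash
python3 -m inch '[[0,0,-0.5,0],[0,0,-0.5,0],[0,0,-0.5,0],[0,0,-0.4,0],[0,0,-0.3,0],[0,0,-0.3,0],[0,0,0,0],[0,0,0,0],[0,0,0,0],[0,0,0,0]]'
python3 - <<'E'
from h import *
s=snap('scene'); cv2.imwrite('pics/g6.png',crop(s,(180,120,270,215),6))
E
```

```text
t: 24.48
position: [0.4803, 0.1885, 0.0081]
eef_rot: [180.0, -0.0, 81.8]
force: [-0.1, -0.4, -0.1]
width: 0.0509
grasp_force: 0.0
```

View pics/g6.png

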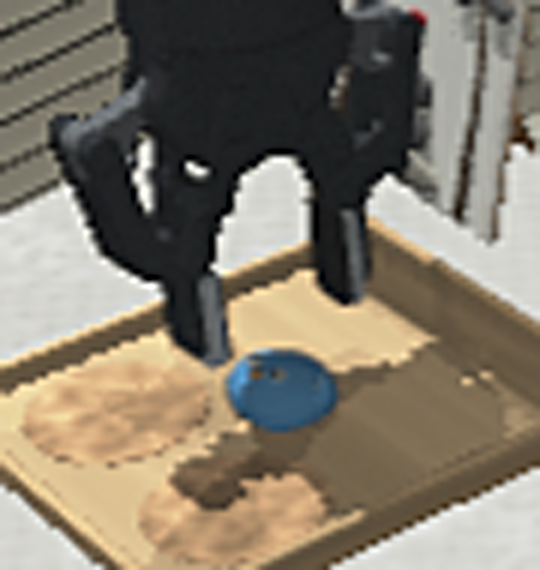

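```bash
python3 - <<'E'
from h import *
s=snap('scene')
for (x,y),c in(((213,362),(.451,.1927)),((350,302),(.510,.1845))):
    u=(180+x/6-.4,120+y/6-.4); o,v=ray(s,u); n=v.copy(); n[2]=0; k=n[:2]@(np.array(c)-o[:2])/(n[:2]@n[:2]); print(o+k*v)
E
```

```text
[0.45369447 0.19050506 0.03853938]
[0.51276177 0.18196255 0.03701457]
```

Both tips cast to a height of about 37 mm, well above the chick, so I must go lower than the nominal TCP suggests. I'll descend slowly and watch the force.

```bash
python3 -m inch '[[0,0.15,-0.3,0],[0,0,-0.3,0],[0,0,-0.3,0],[0,0,-0.3,0],[0,0,-0.2,0],[0,0,-0.1,0],[0,0,0,0],[0,0,0,0],[0,0,0,0],[0,0,0,0]]'
python3 - <<'E'
from h import *
s=snap('scene'); cv2.imwrite('pics/g7.png',crop(s,(180,120,270,215),6))
E
```

```text
t: 25.42
position: [0.4802, 0.1899, -0.007]
eef_rot: [180.0, -0.0, 81.8]
force: [-0.3, -0.4, -0.1]
width: 0.0512
grasp_force: 0.0
```

View pics/g7.png

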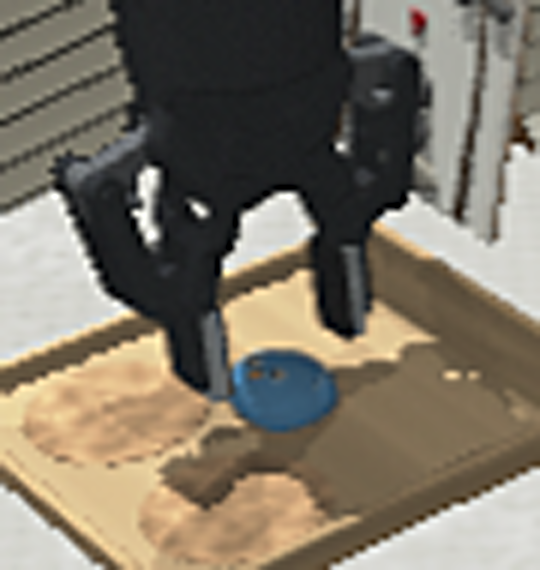

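The tips are now at about 22 mm, on either side of the chick, at (215,395) and (350,335). Going 9 mm lower, then gripping.

```bash
python3 -m inch '[[0,0,-0.2,0],[0,0,-0.2,0],[0,0,-0.2,0],[0,0,-0.2,0],[0,0,-0.1,0],[0,0,0,0],[0,0,0,0],[0,0,0,0],[0,0,0,0],[0,0,0,0]]'
```

```text
t: 26.3
position: [0.4802, 0.1898, -0.016]
eef_rot: [180.0, -0.0, 81.8]
force: [0.5, 0.4, 0.2]
width: 0.0512
grasp_force: 0.0
```

```bash
python3 -m inch '[[0,0,0,0],[0,0,0,0],[0,0,0,0],[0,0,0,0],[0,0,0,0],[0,0,0,0],[0,0,0,0],[0,0,0,0],[0,0,0,0],[0,0,0,0]]' 1 25
```

```text
t: 27.13
position: [0.4802, 0.1899, -0.0159]
eef_rot: [180.0, 0.0, 81.8]
force: [-1.1, -1.0, 6.4]
width: 0.0321
grasp_force: 24.5
```

```bash
python3 -m inch '[[0,0,0.2,0],[0,0,0.4,0],[0,0,0.8,0],[0,0,1,0],[0,0,1,0],[0,0,1,0],[0,0,0.8,0],[0,0,0.4,0],[0,0,0.2,0],[0,0,0,0]]'
python3 - <<'E'
from h import *
import re
s,t=snap('scene'),snap('top')
# white pot: column profile in scene along its axis; print bright-low-sat extents
g=s['hsv'][...,2].astype(int)
for r in range(150,198,4): print(r,g[r,315:368:2])
c=blob(s,(95,60,60),(118,255,255),(180,100,270,215)); print(cen(c),cv2.contourArea(c))
for uv in((341,192),(325,186),(357,187)): print(uv,plane(s,uv,0))
E
```

```text
t: 27.97
position: [0.4805, 0.1897, 0.0425]
eef_rot: [179.9, -0.0, 81.8]
force: [0.1, -1.2, -0.2]
width: 0.0322
grasp_force: 23.8
150 [111 111 110 111 109 132 102 116  87 101  66  42  42  41  44  41  42  43
  41  31 177 165  99 100 100  99  98]
154 [109 110 109 109  99 223 216 117 255 196 196  86  29  42  36  38  38  35
  28 204 209 118 218  98 100  99  99]
158 [108 108 108 108 102 241 228 226 171 233 195 175 247 203 196 252 213 144
 184 138 130 249 131  98 100  99  99]
162 [207 155  92 101 104 123 135 136 172 231 240 196 255 118 241 200 156 224
 255 180 127 127 105 100  98  99  99]
166 [ 94 196 217 216 206 122 138 139 140 136 138 140 142 144 144 147 146 145
 142 134 130 128 104  99  98  99  97]
170 [ 25 179 216 219 186 119 138 139 139 142 141 141 145 145 145 145 144 145
 141 133 128 128  90 101  99  99  96]
174 [211 213 212 210 167 122 135 136 137 138 143 142 144 143 146 144 143 143
 141 131 128 122  99  99  98  97  96]
178 [216 214 217 216 166 123 132 136 135 138 143 141 144 144 145 145 143 142
 140 130 127 107 223 148  86  92  95]
182 [214 211 211 215 161 124 132 134 136 138 143 143 144 144 144 144 142 142
 137 129 125 100 219 212 208 214 217]
186 [213 216 214 216 224 113 129 132 134 139 142 143 143 145 143 143 141 141
 138 128 122 183 215 213 212 209 211]
190 [211 214 212 211 214 214  86 125 135 137 142 142 142 144 144 144 142 140
 136 117 178 223 221 215 215 212 210]
194 [213 212 215 212 214 216 214 220 215 221  90 108 111 111 111 107 151 216
 212 212 209 210 211 210 210 210 210]
[225.45136187 161.14396887] 128.5
(341, 192) [ 0.61963086 -0.01796145  0.        ]
(325, 186) [0.61853568 0.02374542 0.        ]
(357, 187) [ 0.65681428 -0.03571698  0.        ]
```

```bash
python3 -m inch '[[0.1,-1,0,0],[0.1,-1.8,0,0],[0.2,-2.5,0,0],[0.2,-2.6,0,0],[0.2,-2.6,0,0],[0.2,-2.6,0,0],[0.2,-2.6,0,0],[0.1,-2.2,0,0],[0.1,-1.5,0,0],[0.1,-1,0,0]]'
python3 -m inch '[[0,0,-1,0],[0,0,-1,0],[0,0,-1,0],[0,0,-0.8,0],[0,0,-0.7,0],[0,0,-0.5,0],[0,0,-0.4,0],[0,0,-0.2,0],[0,0,-0.1,0],[0,0,-0.05,0]]'
python3 -m inch '[[0,0,0,0],[0,0,0,0],[0,0,0,0],[0,0,0,0],[0,0,0,0],[0,0,0,0],[0,0,0,0],[0,0,0,0],[0,0,0,0],[0,0,0,0]]'
```

```text
t: 28.9
position: [0.4944, -0.0175, 0.0412]
eef_rot: [-179.9, 0.1, 81.6]
force: [-0.8, 0.3, 0.2]
width: 0.0324
grasp_force: 23.8
t: 29.73
position: [0.4953, -0.014, -0.0155]
eef_rot: [180.0, -0.0, 81.8]
force: [0.6, 0.7, -0.7]
width: 0.0323
grasp_force: 23.8
t: 30.57
position: [0.4951, -0.0142, -0.0156]
eef_rot: [180.0, -0.0, 81.8]
force: [0.4, -0.2, -0.2]
width: 0.0324
grasp_force: 23.8
```

```bash
python3 -m inch '[[0,0,-0.1,0],[0,0,0,0],[0,0,0,0],[0,0,0,0],[0,0,0,0],[0,0,0,0],[0,0,0,0],[0,0,0,0],[0,0,0,0],[0,0,0,0]]'
python3 -m inch '[[0,0,0,0],[0,0,0,0],[0,0,0,0],[0,0,0,0],[0,0,0,0],[0,0,0.3,0],[0,0,1,0],[0,0,2,0],[0,0,3,0],[0,0,3,0]]' 0.3
python3 -m inch '[[0,0,3,0],[0,-2,3,0],[0,-3,2,0],[0,-3.5,2,0],[0,-2.5,0,0],[0,-1,0,0],[0,0,0,0],[0,0,0,0],[0,0,0,0],[0,0,0,0]]' 0
python3 - <<'E'
from h import *
np.set_printoptions(precision=4,suppress=True)
s,t=snap('scene'),snap('top')
for d,r1,r2 in((s,(275,195,335,240),(275,195,340,240)),(t,(310,185,360,240),(310,185,360,240))):
    c=blob(d,(95,50,60),(118,255,255),r1)
    if c is None: print("no chick"); continue
    print("chick",cv2.contourArea(c),plane(d,cen(c),.016))
    k=blob(d,(8,50,90),(24,255,255),r2); u=cv2.fitEllipse(cv2.convexHull(k))[0]; print("coaster",plane(d,u,.006))
# tray things
c=blob(t,(5,100,60),(24,255,255),(362,180,455,260)); print(ctrl.sense()['position'])
cv2.imwrite('pics/g8.png',np.hstack([crop(s,(270,150,450,300),2.2),crop(t,(300,150,480,300),2.2)]))
E
```

```text
t: 31.4
position: [0.4952, -0.0142, -0.0159]
eef_rot: [180.0, 0.0, 81.8]
force: [-1.8, -0.3, 8.8]
width: 0.0325
grasp_force: 25.7
t: 32.23
position: [0.4942, -0.0137, 0.0776]
eef_rot: [-179.9, -0.0, 81.9]
force: [1.0, -0.3, 0.5]
width: 0.0598
grasp_force: 0.0
t: 33.07
position: [0.4949, -0.1318, 0.1762]
eef_rot: [-180.0, -0.1, 82.0]
force: [0.3, -0.3, 1.0]
width: 0.0856
grasp_force: 0.0
chick 223.5 [ 0.4933 -0.0175  0.016 ]
coaster [ 0.4927 -0.0176  0.006 ]
chick 202.5 [ 0.4946 -0.0151  0.016 ]
coaster [ 0.4948 -0.0145  0.006 ]
[ 0.495  -0.1323  0.1762]
```

View pics/g8.png

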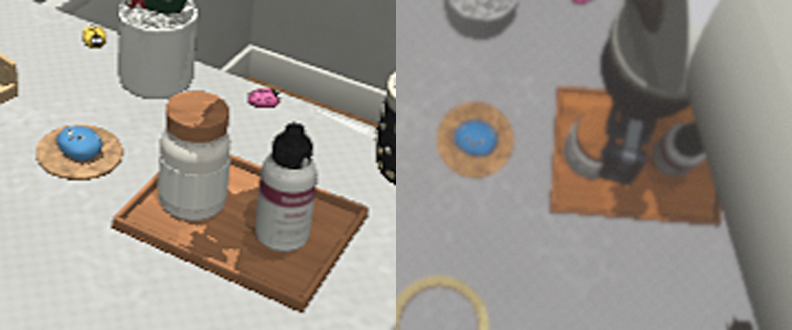

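The chick is centred on the coaster (80,143), within about 1 mm in both views. The jar and bottle stand upright in the tray. Now I'll pick up the jar again.

```bash
python3 -m inch '[[0,-0.3,0,2],[0.1,0,0,3],[0,0,0,3],[0,0,0,2.8],[0,0,-1,0],[0,0,-2,0],[0,0,-2,0],[0,0,-1.5,0],[0,0,-1,0],[0,0,-0.5,0]]' 0 40
python3 -m inch '[[0,0,-1.5,0],[0,0,-1.5,0],[0,0,-1.5,0],[0,0,-1,0],[0,0,-0.7,0],[0,0,-0.5,0],[0,0,-0.3,0],[0,0,-0.2,0],[0,0,0,0],[0,0,0,0]]'
```

```text
t: 34.0
position: [0.4951, -0.1364, 0.0946]
eef_rot: [-179.9, -0.1, 92.6]
force: [-0.1, -0.5, 1.1]
width: 0.0855
grasp_force: 0.0
t: 34.83
position: [0.4965, -0.1373, 0.0248]
eef_rot: [180.0, 0.0, 92.6]
force: [0.5, 0.4, -0.1]
width: 0.0849
grasp_force: 0.0
```

```bash
python3 -m inch '[[0,0,0,0],[0,0,0,0],[0,0,0,0],[0,0,0,0],[0,0,0,0],[0,0,0,0],[0,0,0,0],[0,0,0,0],[0,0,0,0],[0,0,0,0]]' 1 40
python3 -m inch '[[0,0,0.2,0],[0,0,0.4,0],[0,0,0.8,0],[0,0,1,0],[0,0,1.2,0],[0,0,1.2,0],[0,0,1.2,0],[0,0,1,0],[0,0,0.6,0],[0,0,0.4,0]]'
```

```text
t: 35.67
position: [0.4967, -0.1374, 0.0251]
eef_rot: [179.9, 0.0, 92.6]
force: [-1.3, -0.6, 6.4]
width: 0.0559
grasp_force: 42.2
t: 36.5
position: [0.4966, -0.1375, 0.1057]
eef_rot: [179.9, 0.0, 92.6]
force: [0.7, -0.3, -2.4]
width: 0.0558
grasp_force: 43.0
```

```bash
python3 -m inch '[[-0.4,1.5,0,-1.4],[-0.6,2.5,0,-1.4],[-0.7,3,0,-1.4],[-0.8,3,0,-1.4],[-0.8,3,0,-1.4],[-0.8,3,0,-1.4],[-0.8,3,0,-1.4],[-0.8,3,0,-1.4],[-0.8,2.5,0,-1.4],[-0.6,2,0,-1.3]]'
python3 -m inch '[[0,1.5,0,0],[0,1,0,0],[0,0,-1,0],[0,0,-1.5,0],[0,0,-1.5,0],[0,0,-1.2,0],[0,0,-0.8,0],[0,0,-0.6,0],[0,0,-0.4,0],[0,0,-0.3,0]]'
python3 -m inch '[[0,0,-0.2,0],[0,0,-0.2,0],[0,0,0,0],[0,0,0,0],[0,0,0,0],[0,0,0,0],[0,0,0,0],[0,0,0,0],[0,0,0,0],[0,0,0,0]]'
```

```text
t: 37.33
position: [0.4239, 0.1301, 0.1045]
eef_rot: [-180.0, -0.0, 78.8]
force: [-1.0, 0.5, -1.9]
width: 0.0559
grasp_force: 43.0
t: 38.17
position: [0.4251, 0.1526, 0.031]
eef_rot: [-180.0, 0.0, 78.7]
force: [0.4, -0.4, -1.9]
width: 0.056
grasp_force: 43.0
t: 39.0
position: [0.4252, 0.1528, 0.0274]
eef_rot: [180.0, -0.0, 78.7]
force: [0.7, -0.1, -2.8]
width: 0.0556
grasp_force: 43.0
```

```bash
python3 -m inch '[[0.05,0,-0.05,0],[0,0,-0.1,0],[0,0,0,0],[0,0,0,0],[0,0,0,0],[0,0,0,0],[0,0,0,0],[0,0,0,0],[0,0,0,0],[0,0,0,0]]'
python3 -m inch '[[0,0,0,0],[0,0,0,0],[0,0,0,0],[0,0,0,0],[0,0,0,0],[0,0,0,0],[0,0,1,0],[0,0,2,0],[0,0,3,0],[0,0,3,0]]' 0
python3 -m inch '[[0.4,-2,3,0.4],[0.8,-3.5,3,1.5],[0.8,-3.7,0,1.5],[0.8,-3.7,0,1.5],[0.8,-3.7,0,1.5],[0.8,-3.7,0,1.5],[0.8,-3.7,0,1.5],[0.8,-3.7,0,1.5],[0.8,-3.7,0,1.5],[0.6,-3,0,1.5]]'
```

```text
t: 39.83
position: [0.4259, 0.1529, 0.0261]
eef_rot: [180.0, -0.0, 78.7]
force: [-1.2, 0.3, 4.9]
width: 0.0559
grasp_force: 43.7
t: 40.67
position: [0.4245, 0.1531, 0.117]
eef_rot: [-179.9, 0.0, 78.8]
force: [0.2, 0.4, 0.7]
width: 0.0851
grasp_force: 0.0
t: 41.5
position: [0.4987, -0.1908, 0.1733]
eef_rot: [180.0, 0.0, 92.6]
force: [0.2, -0.3, 0.7]
width: 0.0852
grasp_force: 0.0
```

```bash
python3 -m inch '[[0.1,-1.3,0,0],[0.1,-1.3,0,0],[0,0,0,0],[0,0,0,0],[0,0,0,0],[0,0,-0.5,0],[0,0,-1,0],[0,0,-1,0],[0,0,-0.5,0],[0,0,0,0]]' 0 30
```

```text
t: 42.33
position: [0.4994, -0.2126, 0.1406]
eef_rot: [-179.8, -0.1, 92.7]
force: [-0.9, -0.3, -0.1]
width: 0.0854
grasp_force: 0.0
```

```bash
python3 -m inch '[[0.1,-0.4,-0.5,0],[0,0,-1.5,0],[0,0,-2,0],[0,0,-2,0],[0,0,-1.5,0],[0,0,-1.2,0],[0,0,-0.8,0],[0,0,-0.5,0],[0,0,-0.3,0],[0,0,-0.2,0]]'
python3 -m inch '[[0,0,0,0],[0,0,0,0],[0,0,0,0],[0,0,0,0],[0,0,0,0],[0,0,0,0],[0,0,0,0],[0,0,0,0],[0,0,0,0],[0,0,0,0]]'
```

```text
t: 43.17
position: [0.5022, -0.2173, 0.0377]
eef_rot: [180.0, 0.0, 92.6]
force: [-0.5, -0.2, 0.3]
width: 0.0853
grasp_force: 0.0
t: 44.0
position: [0.5018, -0.2174, 0.0376]
eef_rot: [180.0, -0.0, 92.6]
force: [0.1, 0.6, -0.4]
width: 0.0854
grasp_force: 0.0
```

```bash
python3 -m inch '[[0,0,-0.2,0],[0,0,-0.1,0],[0,0,0,0],[0,0,0,0],[0,0,0,0],[0,0,0,0],[0,0,0,0],[0,0,0,0],[0,0,0,0],[0,0,0,0]]'
python3 -m inch '[[0,0,0,0],[0,0,0,0],[0,0,0,0],[0,0,0,0],[0,0,0,0],[0,0,0,0],[0,0,0,0],[0,0,0,0],[0,0,0,0],[0,0,0,0]]' 1 30
python3 -m inch '[[0,0,0.2,0],[0,0,0.6,0],[0,0,1.2,0],[0,0,1.5,0],[0,0,2,0],[0,0,2,0],[0,0,2,0],[0,0,2,0],[0,0,1,0],[0,0,0.5,0]]'
```

```text
t: 44.83
position: [0.5018, -0.2174, 0.0347]
eef_rot: [180.0, 0.0, 92.6]
force: [1.3, 0.1, -0.3]
width: 0.0852
grasp_force: 0.0
t: 45.67
position: [0.5019, -0.2174, 0.0349]
eef_rot: [180.0, 0.0, 92.6]
force: [-0.8, -0.0, 5.3]
width: 0.0405
grasp_force: 30.1
t: 46.5
position: [0.503, -0.2176, 0.1673]
eef_rot: [179.8, 0.1, 92.6]
force: [0.3, 0.4, -1.5]
width: 0.0399
grasp_force: 30.5
```

```bash
python3 -m inch '[[-0.3,1,0,-0.7],[-0.3,2,0,-0.7],[-0.3,2.5,0,-0.7],[-0.3,2.5,0,-0.7],[-0.3,2.5,0,-0.7],[-0.3,2.5,0,-0.7],[-0.3,2.5,0,-0.7],[-0.3,2.5,0,-0.7],[-0.3,2.5,0,-0.7],[-0.3,2.5,0,-0.7]]'
python3 -m inch '[[-0.3,2.5,0,-0.7],[-0.3,2.5,0,-0.7],[-0.3,2.5,0,-0.7],[-0.3,2.5,0,-0.7],[-0.3,2.5,0,-0.7],[-0.3,2.5,0,-0.7],[-0.3,2.5,0,-0.7],[-0.3,2,0,-0.7],[-0.3,1.5,0,-0.7],[-0.3,1,0,-0.6]]'
python3 -m inch '[[0,0,-1,0],[0,0,-2,0],[0,0,-2,0],[0,0,-2,0],[0,0,-1.8,0],[0,0,-1.3,0],[0,0,-1,0],[0,0,-0.7,0],[0,0,-0.4,0],[0,0,-0.2,0]]'
python3 -m inch '[[0,0,0,0],[0,0,0,0],[0,0,0,0],[0,0,0,0],[0,0,0,0],[0,0,0,0],[0,0,0,0],[0,0,0,0],[0,0,0,0],[0,0,0,0]]'
```

```text
t: 47.33
position: [0.4699, 0.0143, 0.1636]
eef_rot: [-179.9, -0.0, 85.6]
force: [0.2, 0.0, -1.6]
width: 0.0403
grasp_force: 30.5
t: 48.17
position: [0.4395, 0.2349, 0.1637]
eef_rot: [-179.9, -0.0, 78.8]
force: [-0.3, -0.6, -0.9]
width: 0.0405
grasp_force: 30.5
t: 49.0
position: [0.4417, 0.2326, 0.0403]
eef_rot: [-180.0, -0.0, 78.7]
force: [-0.2, 0.3, -0.2]
width: 0.0405
grasp_force: 30.5
t: 49.83
position: [0.4417, 0.2327, 0.0406]
eef_rot: [-180.0, -0.0, 78.7]
force: [0.3, 0.2, -1.0]
width: 0.0403
grasp_force: 30.5
```

```bash
python3 -m inch '[[0,0,-0.2,0],[0,0,-0.15,0],[0,0,-0.1,0],[0,0,-0.05,0],[0,0,0,0],[0,0,0,0],[0,0,0,0],[0,0,0,0],[0,0,0,0],[0,0,0,0]]'
python3 -m inch '[[0,0,0,0],[0,0,0,0],[0,0,0,0],[0,0,0,0],[0,0,0,0],[0,0,0,0],[0,0,1,0],[0,0,2,0],[0,0,3,0],[0,0,3,0]]' 0
python3 -m inch '[[0,-0.5,3,0],[0,-2.5,3,0],[0,-4,1,0],[0,-4,0,0],[0,-4,0,0],[0,-4,0,0],[0,-4,0,0],[0,-4,0,0],[0,-3,0,0],[0,-2,0,0]]'
python3 -m inch '[[0,-3,0,0],[0,-3,0,0],[0,-3,0,0],[0,-2,0,0],[0,0,0,0],[0,0,0,0],[0,0,0,0],[0,0,0,0],[0,0,0,0],[0,0,0,0]]'
python3 - <<'E'
from h import *
s,t=snap('scene'),snap('top')
cv2.imwrite('pics/g9.png',np.hstack([crop(s,(165,120,365,240),2),crop(t,(185,130,365,250),2)]))
c=blob(t,(5,110,80),(16,255,255),(225,205,275,255)); print('lid',cen(c),plane(t,cen(c),.101))
c=blob(t,(0,0,0),(180,90,100),(200,200,228,235));print("cap top",cv2.fitEllipse(c),cv2.contourArea(c))
c=blob(s,(0,0,0),(180,255,70),(180,135,210,162));print("cap scene",cv2.boundingRect(c))
c=blob(t,(95,50,60),(118,255,255),(310,185,360,240)); print("chick",plane(t,cen(c),.016))
E
```

```text
t: 50.67
position: [0.4417, 0.2328, 0.0359]
eef_rot: [180.0, 0.0, 78.7]
force: [-1.4, -1.3, 5.6]
width: 0.0403
grasp_force: 31.1
t: 51.5
position: [0.4407, 0.2326, 0.1267]
eef_rot: [-179.9, 0.0, 78.8]
force: [1.2, 0.4, 0.1]
width: 0.0854
grasp_force: 0.0
t: 52.33
position: [0.4411, -0.0913, 0.1961]
eef_rot: [180.0, 0.1, 78.5]
force: [-0.1, -0.3, 0.3]
width: 0.0852
grasp_force: 0.0
t: 53.17
position: [0.4419, -0.1964, 0.1958]
eef_rot: [180.0, 0.0, 78.8]
force: [-0.4, -0.4, 0.0]
width: 0.0855
grasp_force: 0.0
lid [248.19257703 226.57563025] [0.42694097 0.157661   0.101     ]
cap top ((212.3275146484375, 215.58639526367188), (13.15079402923584, 15.028573989868164), 108.89488220214844) 153.0
cap scene (185, 143, 16, 17)
chick [ 0.49465942 -0.01510527  0.016     ]
```

View pics/g9.png

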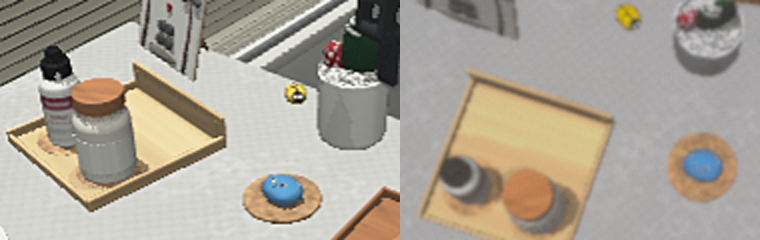

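The bottle sits exactly as it did before, the chick is on the coaster (282,190), and the cactus is standing. I'll check the jar with the same mask on the first picture.

```bash
python3 - <<'E'
from h import *
t=snap('top')
for im in(cv2.imread('pics/top0.png')[:,:,::-1],t['color']):
    t['hsv']=cv2.cvtColor(np.ascontiguousarray(im),cv2.COLOR_RGB2HSV); c=blob(t,(5,110,80),(16,255,255),(225,205,275,255)); print(cv2.fitEllipse(cv2.convexHull(c)),cv2.contourArea(c),plane(t,cen(c),.101))
    c=blob(t,(0,0,0),(180,255,110),(325,125,358,165)); print("cactus",cen(c))
E
```

```text
((248.49945068359375, 226.91342163085938), (24.640533447265625, 25.585847854614258), 85.23993682861328) 462.0 [0.42580627 0.15688016 0.101     ]
cactus [343.24378109 137.88457711]
((248.2301483154297, 226.620361328125), (25.101808547973633, 25.535184860229492), 92.6733169555664) 474.0 [0.42679012 0.15762935 0.101     ]
cactus [343.16524217 137.91073124]
```

The jar is within about 1 mm of where it started, and the cactus hasn't moved. Handing in.

```bash
python3 -c "
from bench import ctrl
print(ctrl.sign_off())"
```

```text
the job is handed in; nothing more can be done
None
```

The job is handed in at about 53 s. The chick is on the middle of the coaster, the bottle and jar are back upright on their own pads to within about 1 mm, and the cactus has not moved; the hand-in gave no verdict.

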